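# Clamp the cup in the trimming chuck and free the index pin

## Robot

A 7-joint arm with a two-finger parallel gripper is mounted at the origin on the work surface. World frame = base frame: x ahead of the robot, y to its left, z up, the work surface at z = 0. Lengths are in m, angles in rad, forces in N, time in s.
With the tool pointing down it reaches from about 0.4 to 0.875 m from the base axis. Payload 19.3 kg.
Tool frame: the origin (TCP) lies at the very end of the fingers, on their centre line; the grasp point (between the pads) lies 19 mm behind it; z points along the fingers, y is the line along which they close (so a half turn about z gives the same grasp; the last joint's range is limited). The gripper opens to 85 mm and grips with 20 to 120 N. Pads are 22 mm wide; open, the fingers measure 114 mm over their backs; the gripper's body (76 mm by 85 mm) begins 54 mm behind the grasp point. The pads swing forward as they close: fully open they stand 13 mm farther back than shut.
Start: joints at [-1.314, 0.521, -0.036, 1.599, 0.021, 1.021, -0.113], TCP at [0.201, 0.592, 0.231] pointing down, gripper open.
Joint ranges: [-2.91, 2.91], [-0.3, 2.13], [-1.5, 1.42], [0.17, 2.43], [-1.26, 4.41], [0.16, 1.93], [-2.52, 2.52]. Speed limits (rad/s): [1.89, 1.89, 2.39, 2.39, 3.01, 3.01, 3.01].

## Interface

Orientations are given as [roll, pitch, yaw] about the fixed x, y, z axes, in that order (R = Rz(yaw) Ry(pitch) Rx(roll)).
In Python, from workcell import bot gives the robot as it stands.
- The arm moves only by the shell command python3 -m crank 'ROWS' [FORCE]. ROWS is a JSON object of lists of equal length, an entry for each row: "travel": the shift along the world's x, y, z in cm, a list of three; "turn": the turn, a rotation vector about the world's x, y, z in degrees, a list of three; "gripper": the closure, from 0 (fully open) to 1 (shut). A call has exactly 5 rows; each row is the pose to reach, as a shift and turn from the pose commanded when the call began; what a row does not reach only later rows make up. A row lasts 1/10 s, in which the tool goes at most 50 mm and 8.59 degrees, less where a joint would pass 70% of its speed; a pose out of reach is approached as far as the arm can. A call with a gripper value outside its range is refused whole. The fingers move at their own pace and stop on an object; FORCE is the grip in N (left out, the last holds). Time passes only in rows, so rows that repeat a pose let the fingers close, or fill a call up. It gives the time, the measured TCP pose, the force, the opening and the grip force at its end, in the units of the state.
- bot.observe(): the state, without advancing time (a new reading comes with each control period).
- bot.grab_frame(name): name is "scene" or "top" or "wrist"; returns a dict with "pixels" (400x640x3 uint8, red, green, blue), "fx", "fy", "cx", "cy" (pixels), "extrinsics" (4x4, takes a point from world to camera coordinates). Camera axes: x right, y down, z forward; pixel columns grow to the right and rows downward; lengths in m; the calibration is good to about 2 mm. The wrist camera is an equidistant fisheye: a pixel r from the principal point sees the ray r / f radians off the axis. A picture is of the moment at which its call begins. There is no depth.
- bot.job_done(): hands the job in; it is judged then, once.
The state is a dict: "clock": time; "qpos": joint angles; "qd": joint speeds; "joint_efforts": joint torques, N m; "position": TCP position; "tool_rot": TCP orientation; "force": force on the tool from outside, world axes, zero at the start; "moment": the same for the moment, N m; "grip_width": finger opening in m; "finger_force": force on a finger pad.
Only numpy, scipy, OpenCV 4.12 (cv2) and the standard library are available. Lean on these libraries where they do the work, as an engineer would, in place of code of your own. Each camera call takes 0.05 s, during which the arm holds its last target. There are 200 camera calls.

## Task

Turn the chuck's sleeve clockwise by its upright peg until the three jaws hold the upside-down clay cup firmly and stay tight on their own, with the index pin still home in its hole. Then let go of the peg, pull the index plunger's knob straight up as far as it goes and keep holding it there, so that the wheel can be turned: finish while holding, without letting go. Leave the cup standing in the chuck and the other things on the bench where they are.

Things in the scene. Friction and masses are not known exactly. Their poses are not given: they have to be found in the camera images.
- fixture: Trimming chuck fixed to the bench: wooden board 320 x 320 x 15 mm; on it a disc 250 mm across (top at 39 mm), a hub 126 mm across (top at 55 mm), a steel sleeve ring round the hub, three jaws at 0, 120 and 240 deg from its +x, plunger bracket at its -y. Origin: underside of the board on the chuck's axis, z up. Only cup, peg and knob stand higher than 76 mm above the bench.
- sleeve (a joint): Turn of the sleeve ring, rad, grows clockwise from above. It closes all jaws 14 mm per rad: pad faces 54 mm from the axis at 0, touching the 38 mm radius cup at about 1.14; stop at 1.35. Starts at 0 to 0.35. Moving it takes about 6 N at the peg, more once the jaws press on the cup; 15 to 20 N is firmly tight. Friction keeps it where it is left.
- peg_top (a point): Middle of the top of the sleeve's upright steel peg: round, 16 mm in diameter, 60 mm tall, top 117 mm above the bench, 83 mm from the chuck's axis; with the sleeve at 0 it stands 95 deg counter-clockwise from the fixture's +x. Best taken from above in its upper 35 mm, fingers ahead and behind along its circle, and led round the arc.
- cup: Clay cup standing loose, upside down, on the hub: 76 mm in diameter over its lower 24 mm, narrowing to 52 mm, 65 mm tall, about 0.3 kg. Origin: centre of its lower (rim) face, 55 mm above the bench; z up. It starts up to 5 mm off-centre; the jaws centre it.
- jaw0: Jaw on the fixture's +x ray: steel slide with a smooth nylon-faced pad 20 mm wide, top 76 mm above the bench. Origin: a point that coincides with the fixture's origin when the sleeve is at 0 and moves with the jaw; its x points outward.
- jaw1: The same, on the ray at 120 degrees.
- jaw2: The same, on the ray at 240 degrees.
- chuck_centre (a point): Centre of the hub's top, on the chuck's axis, 55 mm above the bench.
- plunger (a joint): Lift of the index plunger, m: 0 with its pin home, 10 mm deep in the disc's hole; 0.018 fully up against its stop. A spring drives it down: about 6 N to start, 13 N fully up. It drops back if let go.
- knob_centre (a point): Middle of the black knob on top of the plunger: round, 28 mm in diameter, 28 mm tall, narrowing to 18 mm at its underside. This point is 98 mm above the bench when home, 14 mm below the knob's top, on the plunger's axis 112 mm from the chuck's axis. The knob spans 84 to 112 mm above the bench; the bracket under it tops out at 72 mm.
- pin_hole (a point): Mouth of the index hole under the plunger, in the top of the disc.
- tape_roll: Bystander: cardboard tape ring, 90 mm across, 45 mm tall, standing flat. Origin: centre of its underside.
- small_vase: Bystander: grey-green vase, 64 mm wide, 100 mm tall. Origin: centre of its underside.
- flower_pot: Bystander: terracotta pot, 76 mm wide, 60 mm tall. Origin: centre of its underside.
- slip_bottle: Bystander: white bottle, 60 mm wide, 140 mm tall. Origin: centre of its underside.
- trim_tool: Bystander: flat tool lying on the bench, 180 mm long along its x. Origin: its underside.
- spare_pad: Bystander: spare jaw, 30 x 20 x 20 mm, lying on a corner of the fixture's board. Origin: centre of its underside.
- test_cup: Bystander: small cream test cup, 36 mm wide, 34 mm tall, on a corner of the fixture's board. Origin: centre of its underside.
There are look-alikes about, which are no part of the job. What is shaped like the cup but yellow is not meant.

How it is judged:
By the outcome, as a careful person would: the job done as asked, in the order asked, and still so for the second after the job is handed in, while the arm keeps its last pose, push and grip.
It also fails if it takes over 48 s, if anything falls off the work surface, if the arm or the gripper's body presses on something with over 40 N, if the wrist force passes 120 N, or if a joint passes its speed limit or range.

## Working session

There is one attempt and no reset: what is moved stays moved. The work goes in short steps, Python scripts to look and compute and a shell command to move; the robot and the scene stay as the last step left them, time stands still between calls to the robot, and variables do not carry over. Pictures are saved under pics/ and viewed, at most 10 in all, crops included, and the job is handed in when it is done.

```bash
mkdir -p pics; python3 - <<'E'
from workcell import bot
import cv2,numpy as np,pickle
s=bot.observe();print({k:np.round(v,3).tolist() for k,v in s.items()})
d={}
for n in("scene","top"):
    f=bot.grab_frame(n);d[n]=f
    cv2.imwrite(f"pics/{n}0.png",f["pixels"][:,:,::-1])
    print(n,f["fx"],f["fy"],f["cx"],f["cy"],np.round(f["extrinsics"],3).tolist())
pickle.dump(d,open("f0.pkl","wb"))
E
```

```text
{'clock': 0.0, 'qpos': [-1.314, 0.522, -0.036, 1.6, 0.021, 1.021, -0.113], 'qd': [0.0, 0.001, 0.001, -0.001, 0.001, -0.0, 0.001], 'joint_efforts': [0.001, -92.712, 1.981, -36.994, 0.018, 0.008, -0.0], 'position': [0.201, 0.592, 0.231], 'tool_rot': [-3.14, 0.0, 2.815], 'force': [-0.62, -0.837, 0.528], 'moment': [0.019, 0.033, 0.047], 'finger_force': 0.0, 'grip_width': 0.085}
scene 478.2345961836296 478.2345961836296 318.9857734128367 198.1368759908222 [[-0.84, 0.543, 0.013, 0.421], [0.436, 0.688, -0.58, -0.173], [-0.324, -0.482, -0.814, 1.504], [0.0, 0.0, 0.0, 1.0]]
top 400.75535629535824 400.75535629535824 317.5623218741759 199.41570768668976 [[-0.013, -1.0, -0.007, 0.006], [-0.995, 0.014, -0.094, 0.504], [0.094, 0.006, -0.996, 1.221], [0.0, 0.0, 0.0, 1.0]]
```

View pics/top0.png

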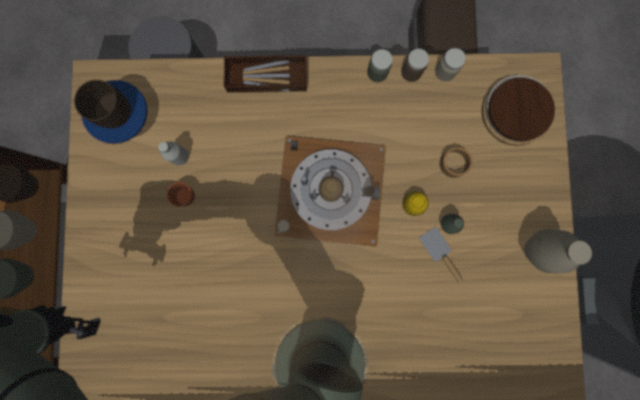

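View pics/scene0.png

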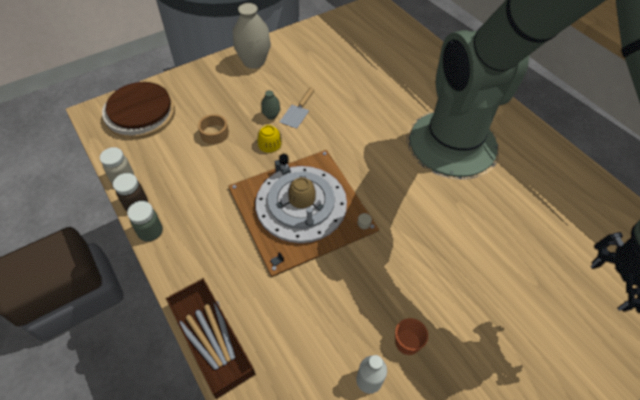

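The top view shows the chuck at about (331,189), the bracket and knob at (372,190), and the spare pad and test cup on the board's corners. In the scene view the chuck is at (302,203), the knob near (283,160) and the peg near (310,215). I'll enlarge the chuck in both views.

```bash
python3 - <<'E'
import cv2,numpy as np,pickle
d=pickle.load(open("f0.pkl","rb"))
a=d["top"]["pixels"][130:250,270:390,::-1];b=d["scene"]["pixels"][145:275,225:385,::-1]
o=np.hstack([cv2.resize(a,(400,400),interpolation=cv2.INTER_CUBIC),cv2.resize(b,(400,325),interpolation=cv2.INTER_CUBIC)[:325].copy() if 0 else cv2.copyMakeBorder(cv2.resize(b,(400,325),interpolation=cv2.INTER_CUBIC),0,75,0,0,cv2.BORDER_CONSTANT)])
o=cv2.convertScaleAbs(o,alpha=1.5,beta=0)
cv2.imwrite("pics/c0.png",o)
E
```

```text
(no output)
```

View pics/c0.png

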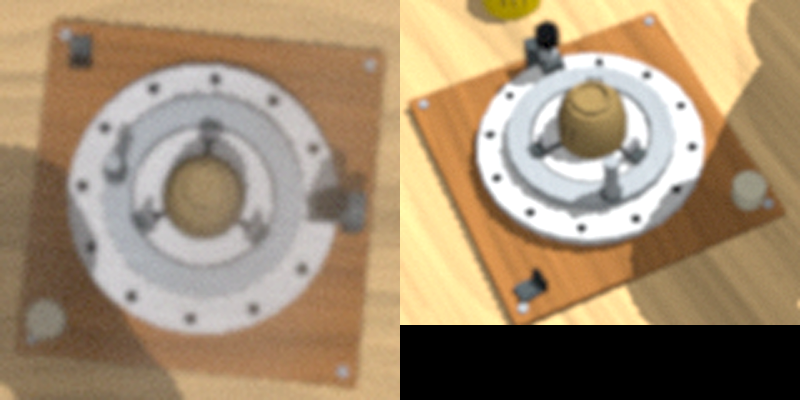

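In the enlarged views the fixture has a yaw of about -5 deg. The peg is the light stub at crop-left (117,165), with its shadow above it; in the scene crop it is at (612,180). The knob is at crop-left (352,207), and at (545,35) in the scene crop. Next I measure these numerically.

```bash
cat > h.py <<'E'
import numpy as np,cv2
def ray(f,p):
    E=f["extrinsics"];R=E[:3,:3];c=-R.T@E[:3,3]
    d=R.T@np.array([(p[0]-f["cx"])/f["fx"],(p[1]-f["cy"])/f["fy"],1]);return c,d/np.linalg.norm(d)
def onz(f,p,z):
    c,d=ray(f,p);return c+d*(z-c[2])/d[2]
def proj(f,X):
    E=f["extrinsics"];q=E[:3,:3]@np.asarray(X)+E[:3,3];return np.array([f["cx"]+f["fx"]*q[0]/q[2],f["cy"]+f["fy"]*q[1]/q[2]])
def tri(f1,p1,f2,p2):
    c,d=ray(f1,p1);e,g=ray(f2,p2);t=np.linalg.lstsq(np.c_[d,-g],e-c,rcond=None)[0]
    a=c+d*t[0];b=e+g*t[1];return (a+b)/2,np.linalg.norm(a-b)
E
python3 - <<'E'
import pickle;from h import *
d=pickle.load(open("f0.pkl","rb"));T=d["top"];S=d["scene"]
for n,f,roi in(("top",T,(130,250,270,390)),("scene",S,(140,280,222,390))):
    y0,y1,x0,x1=roi
    im=f["pixels"][y0:y1,x0:x1]
    hsv=cv2.cvtColor(im,cv2.COLOR_RGB2HSV)
    m=((hsv[...,1]<60)&(hsv[...,2]>60)).astype(np.uint8)
    m=cv2.morphologyEx(m,cv2.MORPH_OPEN,np.ones((3,3)))
    c=max(cv2.findContours(m,0,1)[0],key=cv2.contourArea);h=cv2.convexHull(c)
    W=np.array([onz(f,(p[0][0]+x0,p[0][1]+y0),.039)[:2] for p in h])
    (cx,cy),r=cv2.minEnclosingCircle(W.astype(np.float32));
    A=np.c_[2*W,np.ones(len(W))];s=np.linalg.lstsq(A,(W**2).sum(1),rcond=None)[0]
    print(n,"disc",s[:2],np.sqrt(s[2]+s[:2]@s[:2]),"enc",cx,cy,r)
# corners / features read by eye from crops
a=lambda u,v:(270+u*.3-.35,130+v*.3-.35); b=lambda u,v:(225+(u-400)*.4-.3,145+v*.4-.3)
for nm,f,ps in(("top",T,[a(55,18),a(384,50),a(355,385),a(17,352)]),("scene",S,[b(652,13),b(785,213),b(518,322),b(410,100)])):
    P=[onz(f,p,.015)[:2] for p in ps];print(nm,np.round(P,3).tolist(),"mean",np.mean(P,0))
    for i in range(4):
        e=P[(i+1)%4]-P[i];print(np.linalg.norm(e).round(3),(np.degrees(np.arctan2(e[1],e[0]))%90).round(1),end="; ")
    print()
print("knob",tri(T,a(352,207),S,b(545,36)))
print("peg",tri(T,a(114,160),S,b(611,162)))
print("peg scene z.117",onz(S,b(611,162),.117),"top",onz(T,a(114,158),.117))
print("cup top z.12",onz(S,b(593,93),.12),onz(T,a(203,190),.12))
E
```

```text
top disc [ 0.53407148 -0.04460977] 0.127973074997673 enc 0.5324363708496094 -0.05170298367738724 0.1372329294681549
scene disc [ 0.53558165 -0.04153763] 0.12790108097937553 enc 0.537011444568634 -0.04771877080202103 0.13616494834423065
top [[0.712, 0.096], [0.676, -0.216], [0.36, -0.18], [0.395, 0.133]] mean [ 0.53563352 -0.04173366]
0.314 83.5; 0.318 83.5; 0.315 83.7; 0.319 83.3; 
scene [[0.362, -0.179], [0.398, 0.138], [0.706, 0.096], [0.671, -0.217]] mean [ 0.53450851 -0.04048112]
0.319 83.6; 0.311 82.3; 0.315 83.6; 0.311 83.0; 
knob (array([ 0.51726756, -0.17148256,  0.07784757]), np.float64(0.005084117362692215))
peg (array([0.55830651, 0.0377443 , 0.11585897]), np.float64(0.0016041968936848807))
peg scene z.117 [0.5581241  0.03895089 0.117     ] top [0.56051139 0.03717562 0.117     ]
cup top z.12 [ 0.5285583 -0.0435257  0.12     ] [ 0.53109974 -0.03937448  0.12      ]
```

Centre ≈ (0.535, -0.0415) and yaw ≈ -6.6°. The peg top is at (0.559, 0.038, 0.116), radius 82.8 mm (expected 83), so the sleeve is at about 0.25. The knob should be near (0.522, -0.153). I'm moving over the peg now.

```bash
python3 -m crank '{"travel":[[2.3,-3.5,0],[4.6,-7,0],[6.9,-10.5,0],[9.2,-14,0],[11.5,-17.5,0]],"turn":[[0,0,-6],[0,0,-12],[0,0,-18],[0,0,-24],[0,0,-30]],"gripper":[0,0,0,0,0]}' 40
python3 -m crank '{"travel":[[2.3,-3.5,0],[4.6,-7,0],[6.9,-10.5,0],[9.2,-14,0],[11.5,-17.5,0]],"turn":[[0,0,-6],[0,0,-12],[0,0,-18],[0,0,-24],[0,0,-30]],"gripper":[0,0,0,0,0]}'
python3 -m crank '{"travel":[[2.3,-3.5,0],[4.6,-7,0],[6.9,-10.5,0],[9.2,-14,0],[11.5,-17.5,0]],"turn":[[0,0,-6],[0,0,-12],[0,0,-18],[0,0,-24],[0,0,-28]],"gripper":[0,0,0,0,0]}'
```

```text
clock: 0.6
position: [0.3163, 0.4152, 0.2312]
tool_rot: [-3.141, 0.0, 2.287]
force: [1.8, 0.6, -0.5]
grip_width: 0.0855
finger_force: 0.0
clock: 1.1
position: [0.4312, 0.2404, 0.2313]
tool_rot: [-3.142, -0.0, 1.763]
force: [0.6, 1.0, 0.8]
grip_width: 0.0856
finger_force: 0.0
clock: 1.6
position: [0.5463, 0.0655, 0.2312]
tool_rot: [-3.141, 0.0, 1.275]
force: [0.2, 1.3, 0.1]
grip_width: 0.0856
finger_force: 0.0
```

```bash
python3 - <<'E'
from workcell import bot
import pickle;from h import *
d={n:bot.grab_frame(n) for n in("scene","wrist")}
pickle.dump(d,open("f1.pkl","wb"))
w=d["wrist"];print(w["fx"],w["cx"],w["cy"],np.round(w["extrinsics"],3).tolist())
S=d["scene"]["pixels"][145:275,225:385,::-1]
S=cv2.convertScaleAbs(cv2.resize(S,(640,520),interpolation=cv2.INTER_CUBIC),alpha=1.5)
cv2.imwrite("pics/s1.png",S);cv2.imwrite("pics/w1.png",w["pixels"][:,:,::-1])
E
```

```text
309.70691628693146 316.05818049965853 200.04852266408582 [[0.954, -0.3, 0.003, -0.506], [-0.286, -0.905, 0.316, 0.17], [-0.092, -0.303, -0.949, 0.448], [0.0, 0.0, 0.0, 1.0]]
```

View pics/w1.png

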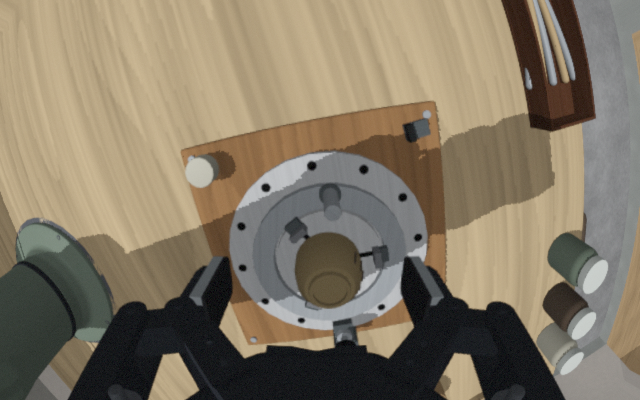

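The wrist view shows the chuck, with the cup at (330,275), the peg at about (331,200), the knob bracket at (345,332), and both fingers. I'll check the predicted peg points against an enlarged crop.

```bash
cat >> h.py <<'E'
def wray(f,p):
    E=f["extrinsics"];R=E[:3,:3];c=-R.T@E[:3,3]
    u=np.array([p[0]-f["cx"],p[1]-f["cy"]]);r=np.linalg.norm(u);t=r/f["fx"]
    return c,R.T@np.array([*(u/r*np.sin(t)),np.cos(t)])
def wonz(f,p,z):
    c,d=wray(f,p);return c+d*(z-c[2])/d[2]
def wproj(f,X):
    E=f["extrinsics"];q=E[:3,:3]@np.asarray(X)+E[:3,3];r=np.hypot(q[0],q[1]);t=np.arctan2(r,q[2])*f["fx"]
    return np.array([f["cx"]+t*q[0]/r,f["cy"]+t*q[1]/r])
E
python3 - <<'E'
import pickle;from h import *
d=pickle.load(open("f1.pkl","rb"));w=d["wrist"]
print(wproj(w,(.559,.038,.117)),wproj(w,(.559,.038,.06)),"knob",wproj(w,(.522,-.153,.112)),"centre",wproj(w,(.535,-.0415,.055)))
x0,y0=280,150
o=cv2.resize(w["pixels"][y0:y0+100,x0:x0+130,::-1],(650,500),interpolation=cv2.INTER_CUBIC)
for X in((.559,.038,.117),(.559,.038,.06)):
    p=wproj(w,X);cv2.circle(o,(int((p[0]-x0+.5)*5),int((p[1]-y0+.5)*5)),4,(0,0,255),-1)
cv2.imwrite("pics/w1c.png",cv2.convertScaleAbs(o,alpha=1.4))
E
```

```text
[333.80955808 214.46745667] [330.72798708 195.06412728] knob [347.2584495  360.67382982] centre [330.11876359 261.29848854]
```

View pics/w1c.png

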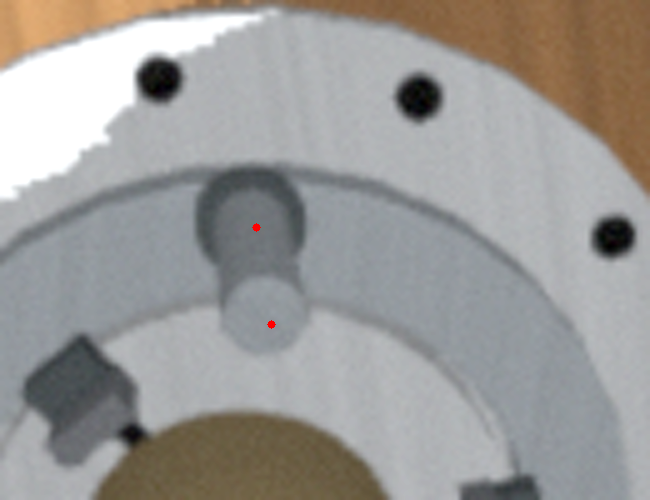

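View pics/s1.png

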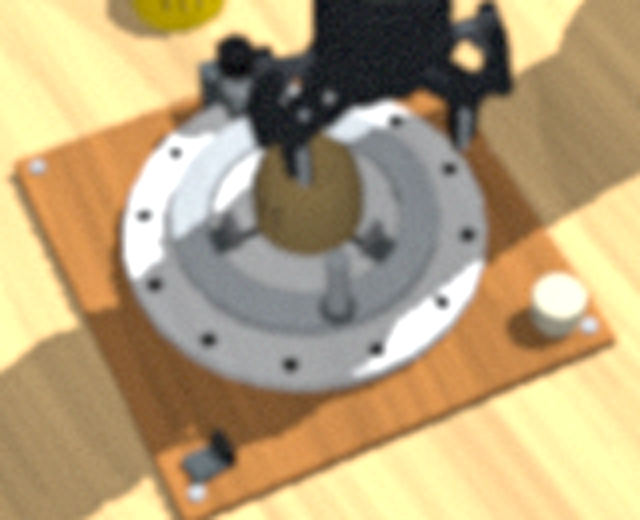

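The peg cap's middle is at wrist pixel (332.5,213.1). In the scene view the knob is at (283.6,159.3), and the peg at crop (337,270). I'll refine the centre using the index holes, which lie on a 112 mm circle.

```bash
python3 - <<'E'
import pickle;from h import *
from scipy.optimize import least_squares
d=pickle.load(open("f1.pkl","rb"));w=d["wrist"];S=d["scene"]
g=cv2.cvtColor(w["pixels"],cv2.COLOR_RGB2GRAY)
m=(g<55).astype(np.uint8);n,_,st,ce=cv2.connectedComponentsWithStats(m)
P=[]
for i in range(1,n):
    if 12<st[i,4]<120:
        X=wonz(w,ce[i],.039);r=np.hypot(X[0]-.535,X[1]+.0415)
        if abs(r-.112)<.01:P.append(X[:2])
P=np.array(P)
f=least_squares(lambda v:np.hypot(P[:,0]-v[0],P[:,1]-v[1])-v[2],[.535,-.0415,.112]).x
print(len(P),"centre,r",f)
a=np.degrees(np.arctan2(P[:,1]-f[1],P[:,0]-f[0]))
print("hole angles",np.sort(a).round(1))
peg=wonz(w,(332.5,213.1),.117);k=peg[:2]-f[:2];print("peg",peg,np.hypot(*k),np.degrees(np.arctan2(k[1],k[0])))
print("knob scene",onz(S,(283.6,159.3),.105), "pred px", proj(S,(.522,-.153,.105)),proj(d["scene"],(.522,-.153,.105)))
E
```

```text
11 centre,r [ 0.53474461 -0.04023107  0.11166578]
hole angles [-156.9 -126.6  -96.7  -66.6   -6.6   23.4   53.4   83.3  113.4  143.3
  173.2]
peg [0.55825999 0.03959456 0.117     ] 0.0832172155799952 73.58585264226421
knob scene [ 0.52420133 -0.14716602  0.105     ] pred px [283.21835172 157.60567258] [283.21835172 157.60567258]
```

```bash
python3 -m crank '{"travel":[[1.2,-2.6,0],[1.2,-2.6,-4],[1.2,-2.6,-8],[1.2,-2.6,-12],[1.2,-2.6,-14.5]],"turn":[[0,0,0.5],[0,0,0.5],[0,0,0.5],[0,0,0.5],[0,0,0.5]],"gripper":[0,0,0,0,0]}'
python3 -m crank '{"travel":[[0,0,0],[0,0,0],[0,0,0],[0,0,0],[0,0,0]],"turn":[[0,0,0],[0,0,0],[0,0,0],[0,0,0],[0,0,0]],"gripper":[1,1,1,1,1]}' 40
python3 -m crank '{"travel":[[0,0,0],[0,0,0],[0,0,0],[0,0,0],[0,0,0]],"turn":[[0,0,0],[0,0,0],[0,0,0],[0,0,0],[0,0,0]],"gripper":[1,1,1,1,1]}' 40
```

```text
clock: 2.2
position: [0.5563, 0.0411, 0.0835]
tool_rot: [-3.139, 0.001, 1.288]
force: [0.8, 0.0, -0.7]
grip_width: 0.0855
finger_force: 0.0
clock: 2.7
position: [0.5584, 0.0411, 0.0875]
tool_rot: [3.14, -0.001, 1.288]
force: [-5.5, -0.2, 15.7]
grip_width: 0.0147
finger_force: 38.8
clock: 3.2
position: [0.5583, 0.0411, 0.0875]
tool_rot: [3.14, -0.001, 1.288]
force: [-0.8, 0.3, 11.0]
grip_width: 0.0147
finger_force: 38.8
```

Gripped. I'll compute the arc table, with offsets per call start.

```bash
cat > arc.py <<'E'
import numpy as np,sys
a0=73.6
def P(k):
    t=np.radians(a0-k);return 8.32*np.array([np.cos(t),np.sin(t)])
for blk in ([0,4,8,12,16,20],[20,24,28,32,36,40],[40,42,44,46,48,49],[49,50,51,52,53,54],[54,55,56,57,58,59]):
    print(blk,[[*np.round(P(k)-P(blk[0]),2).tolist(),0] for k in blk[1:]])
E
python3 arc.py
```

```text
[0, 4, 8, 12, 16, 20] [[0.55, -0.18, 0], [1.09, -0.4, 0], [1.61, -0.66, 0], [2.11, -0.96, 0], [2.59, -1.28, 0]]
[20, 24, 28, 32, 36, 40] [[0.46, -0.36, 0], [0.88, -0.75, 0], [1.28, -1.17, 0], [1.65, -1.62, 0], [1.99, -2.09, 0]]
[40, 42, 44, 46, 48, 49] [[0.16, -0.24, 0], [0.3, -0.49, 0], [0.44, -0.75, 0], [0.57, -1.01, 0], [0.63, -1.14, 0]]
[49, 50, 51, 52, 53, 54] [[0.06, -0.13, 0], [0.12, -0.27, 0], [0.17, -0.4, 0], [0.22, -0.54, 0], [0.27, -0.67, 0]]
[54, 55, 56, 57, 58, 59] [[0.05, -0.14, 0], [0.09, -0.28, 0], [0.14, -0.41, 0], [0.18, -0.55, 0], [0.21, -0.69, 0]]
```

```bash
python3 -m crank '{"travel":[[0.55,-0.18,0.05],[1.09,-0.4,0.1],[1.61,-0.66,0.1],[2.11,-0.96,0.1],[2.59,-1.28,0.1]],"turn":[[0,0,-4],[0,0,-8],[0,0,-12],[0,0,-16],[0,0,-20]],"gripper":[1,1,1,1,1]}'
```

```text
clock: 3.7
position: [0.5837, 0.029, 0.0876]
tool_rot: [-3.141, -0.001, 0.937]
force: [-0.9, 3.5, -2.6]
grip_width: 0.0149
finger_force: 39.6
```

```bash
python3 -m crank '{"travel":[[0.46,-0.36,0],[0.88,-0.75,0],[1.28,-1.17,0],[1.65,-1.62,0],[1.99,-2.09,0]],"turn":[[0,0,-4],[0,0,-8],[0,0,-12],[0,0,-16],[0,0,-20]],"gripper":[1,1,1,1,1]}'
python3 -m crank '{"travel":[[0.16,-0.24,0],[0.3,-0.49,0],[0.44,-0.75,0],[0.57,-1.01,0],[0.63,-1.14,0]],"turn":[[0,0,-2],[0,0,-4],[0,0,-6],[0,0,-8],[0,0,-9]],"gripper":[1,1,1,1,1]}'
```

```text
clock: 4.2
position: [0.6043, 0.0085, 0.0877]
tool_rot: [-3.141, -0.002, 0.588]
force: [5.3, 5.7, -7.1]
grip_width: 0.0146
finger_force: 39.2
clock: 4.7
position: [0.6105, -0.0023, 0.0877]
tool_rot: [-3.14, -0.002, 0.433]
force: [3.4, 8.9, -2.8]
grip_width: 0.0151
finger_force: 39.7
```

```bash
cat > t.py <<'E'
from workcell import bot
import numpy as np
s=bot.observe();p=np.array(s["position"]);v=p[:2]-[.5347,-.0402];a=np.arctan2(v[1],v[0])
f=np.array(s["force"][:2]);print("ang",np.degrees(a).round(2),"r",np.hypot(*v).round(4),"tangential(ccw) N",(f@[-np.sin(a),np.cos(a)]).round(1),"radial",(f@[np.cos(a),np.sin(a)]).round(1),"Mz",np.round(s["moment"][2],2),"sleeve~",np.radians(88.4-np.degrees(a)).round(3))
E
python3 t.py
```

```text
ang 26.54 r 0.0847 tangential(ccw) N 6.4 radial 7.0 Mz 0.04 sleeve~ 1.08
```

```bash
python3 -m crank '{"travel":[[0.06,-0.13,0],[0.12,-0.27,0],[0.17,-0.4,0],[0.2,-0.47,0],[0.22,-0.54,0]],"turn":[[0,0,-1],[0,0,-2],[0,0,-3],[0,0,-3.5],[0,0,-4]],"gripper":[1,1,1,1,1]}' 60; python3 t.py
```

```text
clock: 5.2
position: [0.6129, -0.0075, 0.0878]
tool_rot: [-3.14, -0.002, 0.364]
force: [6.0, 10.0, -5.3]
grip_width: 0.014
finger_force: 58.4
ang 22.7 r 0.0848 tangential(ccw) N 7.0 radial 9.4 Mz 0.04 sleeve~ 1.147
```

```bash
python3 -m crank '{"travel":[[0.05,-0.07,0],[0.1,-0.14,0],[0.13,-0.21,0],[0.15,-0.28,0],[0.15,-0.28,0]],"turn":[[0,0,-0.5],[0,0,-1],[0,0,-1.5],[0,0,-2],[0,0,-2]],"gripper":[1,1,1,1,1]}'; python3 t.py
```

```text
clock: 5.7
position: [0.6139, -0.0098, 0.0877]
tool_rot: [-3.139, -0.002, 0.329]
force: [2.2, 10.6, -1.0]
grip_width: 0.0144
finger_force: 58.9
ang 20.96 r 0.0849 tangential(ccw) N 9.1 radial 5.9 Mz 0.04 sleeve~ 1.177
```

```bash
python3 -m crank '{"travel":[[0.02,-0.07,0],[0.05,-0.14,0],[0.08,-0.21,0],[0.1,-0.28,0],[0.1,-0.28,0]],"turn":[[0,0,-0.5],[0,0,-1],[0,0,-1.5],[0,0,-2],[0,0,-2]],"gripper":[1,1,1,1,1]}'; python3 t.py
```

```text
clock: 6.2
position: [0.6146, -0.0115, 0.0877]
tool_rot: [-3.137, -0.001, 0.295]
force: [-1.7, 15.9, 2.5]
grip_width: 0.0142
finger_force: 59.5
ang 19.76 r 0.0849 tangential(ccw) N 15.5 radial 3.7 Mz 0.13 sleeve~ 1.198
```

```bash
python3 -m crank '{"travel":[[0.02,-0.06,0],[0.04,-0.12,0],[0.06,-0.18,0],[0.06,-0.18,0],[0.06,-0.18,0]],"turn":[[0,0,-0.4],[0,0,-0.8],[0,0,-1.2],[0,0,-1.2],[0,0,-1.2]],"gripper":[1,1,1,1,1]}'; python3 t.py
```

```text
clock: 6.7
position: [0.6149, -0.0125, 0.0877]
tool_rot: [-3.136, -0.0, 0.275]
force: [-5.1, 19.5, 6.5]
grip_width: 0.0139
finger_force: 59.9
ang 19.03 r 0.0848 tangential(ccw) N 20.1 radial 1.5 Mz 0.28 sleeve~ 1.211
```

```bash
python3 -m crank '{"travel":[[0,0,0],[0,0,0],[0,0,0],[0,0,0],[0,0,3]],"turn":[[0,0,0],[0,0,0],[0,0,0],[0,0,0],[0,0,0]],"gripper":[0,0,0,0,0]}'; python3 t.py
python3 -m crank '{"travel":[[0,0,4],[0,0,8],[0,0,11],[0,0,11],[-2,1,11]],"turn":[[0,0,0],[0,0,0],[0,0,0],[0,0,0],[0,0,0]],"gripper":[0,0,0,0,0]}'
python3 - <<'E'
from workcell import bot
import pickle;from h import *
d={n:bot.grab_frame(n) for n in("scene","wrist")}
pickle.dump(d,open("f2.pkl","wb"))
w=d["wrist"]
for nm,X in(("pegtop@19.0",(.5347+.0832*np.cos(np.radians(19)),-.0402+.0832*np.sin(np.radians(19)),.117)),("knobtop",(.5219,-.1515,.112)),("centre",(.5347,-.0402,.055))):print(nm,wproj(w,X),proj(d["scene"],X))
cv2.imwrite("pics/w2.png",w["pixels"][:,:,::-1])
E
```

```text
clock: 7.2
position: [0.6134, -0.0169, 0.115]
tool_rot: [-3.141, 0.005, 0.272]
force: [-0.2, 0.6, 0.4]
grip_width: 0.0842
finger_force: 0.0
ang 16.48 r 0.0821 tangential(ccw) N 0.6 radial -0.0 Mz 0.04 sleeve~ 1.255
clock: 7.7
position: [0.5962, -0.008, 0.2277]
tool_rot: [3.14, -0.002, 0.271]
force: [-1.2, 0.6, -1.4]
grip_width: 0.0855
finger_force: 0.0
pegtop@19.0 [331.66026405 176.83870703] [279.81268585 204.80835239]
knobtop [431.35768603 292.75289519] [283.4037458  156.29321787]
centre [332.24698321 235.97719298] [301.00909065 198.14601246]
```

View pics/w2.png

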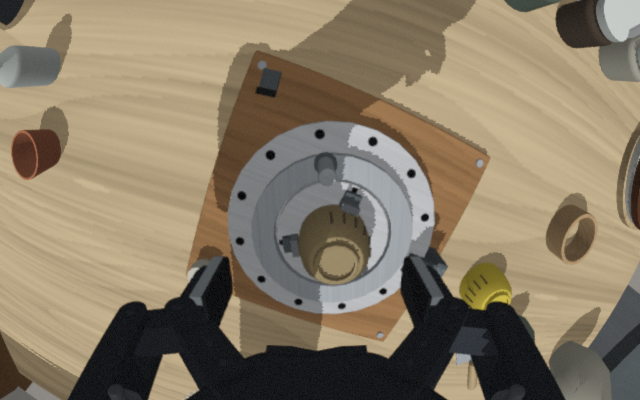

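The wrist view shows the peg cap near (327,176), the jaws in against the cup at (335,240), and the knob hidden behind the right finger near (431,265). I'll check that the peg stayed where I left it, using an enlarged crop.

```bash
python3 - <<'E'
import pickle;from h import *
w=pickle.load(open("f2.pkl","rb"))["wrist"]
x0,y0=270,140
o=cv2.resize(w["pixels"][y0:y0+150,x0:x0+190,::-1],(760,600),interpolation=cv2.INTER_CUBIC)
for a in(17,19,21,23):
    p=wproj(w,(.5347+.0832*np.cos(np.radians(a)),-.0402+.0832*np.sin(np.radians(a)),.117));cv2.circle(o,(int((p[0]-x0+.5)*4),int((p[1]-y0+.5)*4)),2,(0,0,255),-1)
cv2.imwrite("pics/w2c.png",cv2.convertScaleAbs(o,alpha=1.5))
E
```

```text
(no output)
```

View pics/w2c.png

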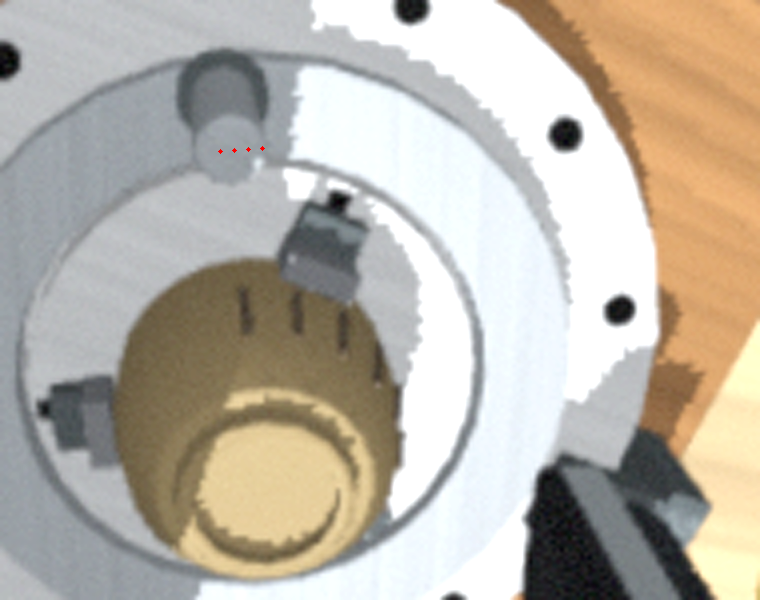

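The peg sits at about 21° in its circle and both visible jaws touch the cup; the last push read 20 N. Next is the knob: rotate +68° and move over (0.522,-0.1515).

```bash
python3 -m crank '{"travel":[[-0.7,-1.4,0],[-1.4,-2.8,0],[-2.2,-4.3,0],[-2.9,-5.7,0],[-3.7,-7.2,0]],"turn":[[0,0,7],[0,0,14],[0,0,21],[0,0,28],[0,0,35]],"gripper":[0,0,0,0,0]}'
python3 -m crank '{"travel":[[-0.7,-1.4,0],[-1.4,-2.8,0],[-2.2,-4.3,0],[-2.9,-5.7,0],[-3.7,-7.2,0]],"turn":[[0,0,7],[0,0,14],[0,0,21],[0,0,28],[0,0,33]],"gripper":[0,0,0,0,0]}'
python3 - <<'E'
from workcell import bot
import pickle;from h import *
w=bot.grab_frame("wrist");pickle.dump(w,open("f3.pkl","wb"));print(bot.observe()["position"],bot.observe()["tool_rot"])
p=wproj(w,(.5219,-.1515,.112));print("knobtop pred",p)
o=w["pixels"][:,:,::-1].copy();cv2.circle(o,tuple(np.round(p).astype(int)),1,(0,0,255),-1)
x0,y0=int(p[0])-100,max(0,int(p[1])-75)
cv2.imwrite("pics/w3.png",cv2.convertScaleAbs(cv2.resize(o[y0:y0+150,x0:x0+200],None,fx=4,fy=4,interpolation=cv2.INTER_CUBIC),alpha=1.8));print(x0,y0)
E
```

```text
clock: 8.3
position: [0.5578, -0.0797, 0.2268]
tool_rot: [-3.141, 0.0, 0.888]
force: [0.7, -0.4, -0.3]
grip_width: 0.0854
finger_force: 0.0
clock: 8.8
position: [0.5208, -0.1518, 0.2269]
tool_rot: [-3.141, -0.0, 1.463]
force: [-0.4, -0.3, -0.1]
grip_width: 0.0852
finger_force: 0.0
[ 0.51937793 -0.15458497  0.22713374] [-3.14115985e+00  1.10264520e-03  1.46532725e+00]
knobtop pred [317.31661179 195.78260476]
217 120
```

View pics/w3.png

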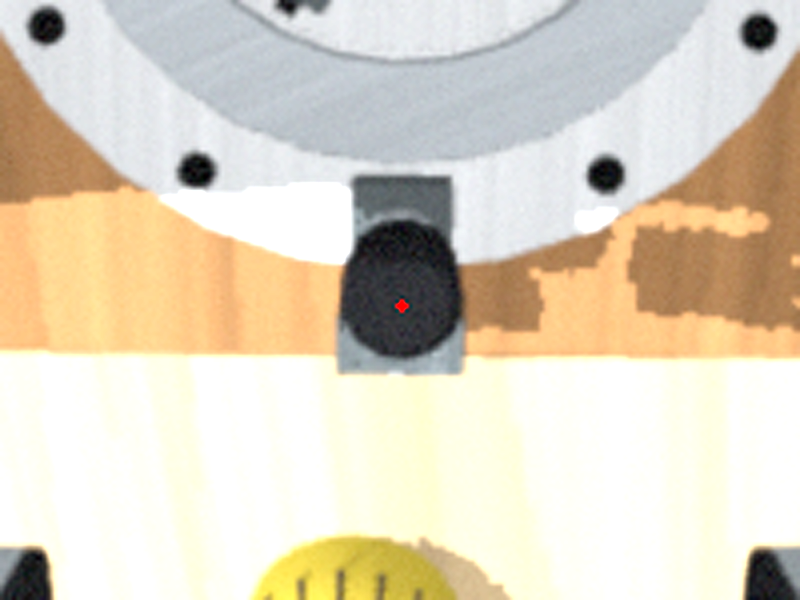

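The knob's top is centred at crop (402,298), within 2 px of the prediction. The fingers are clear of it on both sides, so I'm descending to TCP z≈0.08.

```bash
python3 -m crank '{"travel":[[0,0,-1],[0,0,-5],[0,0,-9],[0,0,-13],[0,0,-14.5]],"turn":[[0,0,0],[0,0,0],[0,0,0],[0,0,0],[0,0,0]],"gripper":[0,0,0,0,0]}'
python3 -m crank '{"travel":[[0,0,0],[0,0,0],[0,0,0],[0,0,0],[0,0,0]],"turn":[[0,0,0],[0,0,0],[0,0,0],[0,0,0],[0,0,0]],"gripper":[0,0.2,0.4,0.6,1]}' 60
python3 -m crank '{"travel":[[0,0,0],[0,0,0],[0,0,0],[0,0,0],[0,0,0]],"turn":[[0,0,0],[0,0,0],[0,0,0],[0,0,0],[0,0,0]],"gripper":[1,1,1,1,1]}'
```

```text
clock: 9.35
position: [0.5195, -0.1497, 0.0779]
tool_rot: [-3.137, -0.0, 1.457]
force: [0.1, -0.0, 0.9]
grip_width: 0.0856
finger_force: 0.0
clock: 9.85
position: [0.5215, -0.151, 0.083]
tool_rot: [3.14, -0.0, 1.459]
force: [0.8, 0.1, 0.6]
grip_width: 0.0284
finger_force: 2.0
clock: 10.35
position: [0.5218, -0.151, 0.0833]
tool_rot: [3.14, -0.0, 1.459]
force: [-0.5, 1.3, 9.6]
grip_width: 0.026
finger_force: 58.3
```

```bash
python3 -m crank '{"travel":[[0,0,0.3],[0,0,0.6],[0,0,0.9],[0,0,1.2],[0,0,1.5]],"turn":[[0,0,0],[0,0,0],[0,0,0],[0,0,0],[0,0,0]],"gripper":[1,1,1,1,1]}' 80
python3 -m crank '{"travel":[[0,0,0.1],[0,0,0.2],[0,0,0.3],[0,0,0.3],[0,0,0.3]],"turn":[[0,0,0],[0,0,0],[0,0,0],[0,0,0],[0,0,0]],"gripper":[1,1,1,1,1]}'
```

```text
clock: 10.85
position: [0.5217, -0.1509, 0.0975]
tool_rot: [3.14, 0.0, 1.459]
force: [6.9, -1.0, -12.6]
grip_width: 0.0257
finger_force: 79.2
clock: 11.35
position: [0.5217, -0.1509, 0.1003]
tool_rot: [3.14, 0.0, 1.459]
force: [6.7, -1.0, -13.0]
grip_width: 0.0255
finger_force: 79.3
```

```bash
python3 -m crank '{"travel":[[0,0,0.05],[0,0,0.1],[0,0,0.15],[0,0,0.2],[0,0,0.2]],"turn":[[0,0,0],[0,0,0],[0,0,0],[0,0,0],[0,0,0]],"gripper":[1,1,1,1,1]}'
```

```text
clock: 11.85
position: [0.5216, -0.1509, 0.1017]
tool_rot: [3.141, 0.001, 1.459]
force: [11.6, -2.1, -28.0]
grip_width: 0.0252
finger_force: 81.0
```

The force rose from 13 to 28 N at an 18.4 mm rise, so the plunger is on its stop. I'll hold, check for slip and look at the whole.

```bash
python3 -m crank '{"travel":[[0,0,0],[0,0,0],[0,0,0],[0,0,0],[0,0,0]],"turn":[[0,0,0],[0,0,0],[0,0,0],[0,0,0],[0,0,0]],"gripper":[1,1,1,1,1]}'
python3 - <<'E'
from workcell import bot
import cv2,numpy as np
w=bot.grab_frame("wrist")["pixels"][:,:,::-1];s=bot.grab_frame("scene")["pixels"][130:280,215:395,::-1]
o=np.vstack([cv2.resize(w[60:260,200:500],(480,320)),cv2.resize(s,(480,280))])
o=o[:600];cv2.imwrite("pics/end.png",cv2.convertScaleAbs(o,alpha=1.4))
E
```

```text
clock: 12.35
position: [0.5216, -0.1509, 0.1017]
tool_rot: [3.141, 0.001, 1.459]
force: [11.2, -2.0, -27.5]
grip_width: 0.0255
finger_force: 81.1
```

View pics/end.png

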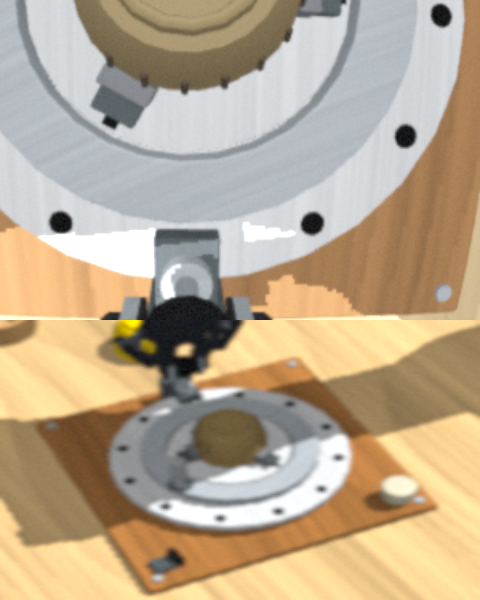

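The final picture shows the knob held up between the fingers (185,310), the cup upright between the jaws (230,437), and the spare pad and test cup still in place. The force and position are steady, so I'm handing in.

```bash
python3 -c "
from workcell import bot
print(bot.job_done())"
```

```text
the job is handed in; nothing more can be done
None
```

I handed the job in at about 12.5 s: the last push on the peg read 20 N with the jaws closed on the cup, and the gripper is still holding the plunger knob up against its stop. I did not re-check the jaws' tightness by hand after letting go of the peg.

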